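Swap the draining bottle and tumbler in the bath basket

TASK

Swap the upside-down flat bottle and the mouth-down tumbler in the steel bath basket, so that each drains in the other's bay: pushed fully down over that bay's spigot until it stands upright on the basket floor. Set them down gently, never let either drop or topple, and leave the soap saucer and the brush where they are.

Things in the scene. Friction and masses are not known exactly. Their poses are not given: they have to be found in the camera images.
- basket: Shallow steel basket fixed on the ledge: floor plate 170 (x) x 360 (y) mm, its top 8 mm over the ledge; wire rim to 33 mm. Origin: centre of the underside, on the ledge; x across, y along its length, z up. Two bays 170 mm apart, each guarded on two facing sides by 4 mm steel panels that rise 116 mm over the floor plate, 20 mm above the tops of the things inside.
- bay_a (a point): Centre of bay a on the floor plate's top (basket x 0, y -85 mm), axes as basket. Panels at its +y and -y sides: faces 60 mm apart, each 64 mm long along x; open to +x and -x. Upright flat spigot at the centre: 24 (x) x 10 (y) mm, 28 mm high, top 6 mm narrowed to 19 x 5 mm.
- bay_b (a point): Centre of bay b on the floor plate's top (basket x 0, y +85 mm), axes as basket. Panels at its +x and -x sides: faces 78 mm apart, each 50 mm long along y; open to +y and -y. Spigot as in bay a, turned the same way (24 mm along x, 10 mm along y).
- bottle: Clear flat bottle upside down on its white cap, 96 mm tall, 70 g. Origin: centre of the underside, z up. Body 44 to 96 mm high: 68 (x) x 50 (y) mm, flat closed top; shoulder 34 to 44 mm: 56 x 40; cap 0 to 34 mm: 46 x 30 with a slot 28 (x) x 14 (y) mm, 34 deep, open below, to go over a spigot, bottle x along basket x, either way round. Starts on one bay's spigot; stands steadily on the ledge.
- tumbler: Round white ceramic tumbler standing mouth down, 50 mm outer diameter, 96 mm tall, wall 4 mm (inner diameter 42 mm), closed flat top, about 160 g. Origin: centre of the rim, which is underneath; z up. It starts in the other bay, loosely over the spigot.
- saucer: Bystander: round ceramic soap saucer, 100 mm diameter, 18 mm high, with a soap bar to 38 mm height. Origin: centre of the underside, on the ledge.
- brush: Bystander: hard grey silicone shower brush lying bristles down, 200 mm long along its x (head at +x, 54 mm wide), 33 mm high. Origin: middle of its length, on the ledge.
There are look-alikes about, which are no part of the job. Leave any green look-alike of the bottle alone.

How it is judged:
By the outcome, as a careful person would: the job done as asked, in the order asked, and still so for the second after the job is handed in, with the robot touching nothing.
It also fails if it takes over 67 s, if anything falls off the work surface, if the arm or the gripper's body presses on something with over 40 N, if the wrist force passes 120 N, or if a joint passes its speed limit or range.

ROBOT

A 6-joint arm with a two-finger parallel gripper is mounted at the origin on the work surface. World frame = base frame: x ahead of the robot, y to its left, z up, the work surface at z = 0. Lengths are in m, angles in rad, forces in N, time in s.
With the tool pointing down it reaches from about 0.375 to 0.9 m from the base axis. Payload 3.1 kg.
Tool frame: the origin (TCP) lies on the centre line of the jaws, within the pads' length; the fingertips stand 19 mm ahead of it and the grasp point (between the pads) is the TCP; z points along the fingers, y is the line along which they close (so a half turn about z gives the same grasp; the last joint's range is limited). The gripper opens to 85 mm and grips with 20 to 120 N. Pads are 22 mm wide; open, the fingers measure 114 mm over their backs; the gripper's body (76 mm by 85 mm) begins 54 mm behind the grasp point. The pads swing forward as they close: fully open they stand 13 mm farther back than shut.
Start: joints at [-1.286, 0.527, 1.433, -0, 1.181, -0.178], TCP at [0.279, -0.559, 0.25] pointing down, gripper open.
Joint ranges: [-3.08, 3.08], [-0.75, 2.2], [0.22, 2.44], [-1.43, 4.57], [0, 2.65], [-2.85, 2.85]. Speed limits (rad/s): [2.79, 2.79, 3.14, 3.14, 3.14, 3.14].

INTERFACE

Orientations are given as a unit quaternion [x, y, z, w].
In Python, from station import manip, cams, sign_off gives the robot as it stands.
- The arm moves only by the tool carry_out, never from a script. Its argument "targets" is a list that holds one entry, the list of rows, each a list of 7 numbers: the shift along the tool's x, y, z in cm, then the turn, a rotation vector about the tool's x, y, z in degrees, then the finger opening in cm, from 0 to 8.54. A call has 1 to 12 rows; each row is the pose to reach, as a shift and turn from the pose commanded when the call began, along the tool's axes at that moment; what a row does not reach only later rows make up. A row lasts 1/12 s, in which the tool goes at most 41.7 mm and 7.16 degrees, less where a joint would pass 70% of its speed; a pose out of reach is approached as far as the arm can. A call with a gripper value outside its range is refused whole. The fingers move at their own pace and stop on an object; "force" is the grip in N (left out, the last holds). Time passes only in rows, so rows that repeat a pose let the fingers close. It gives the time, the measured TCP pose, the force, the opening and the grip force at its end, in the units of the state.
- manip.sense(): the state, without advancing time (a new reading comes with each control period).
- cams.snapshot(name): name is "scene" or "top"; returns the picture (480x640x3 uint8, red, green, blue); there is no depth.
- cams.camera_info(name): a dict with "K" (3x3 intrinsics, pixels), "k1" (the pictures are not rectified: a ray, as slopes to the right and down, at radius r is drawn at 1 + k1 r^2 times it, then the intrinsics apply), "T" (4x4, takes a point from camera to world coordinates). Camera axes: x right, y down, z forward; pixel columns grow to the right and rows downward; lengths in m; the calibration is good to about 2 mm. A picture is of the moment at which its call begins. camera_info takes no time and is no camera call.
- sign_off(): hands the job in; it is judged then, once.
The state is a dict: "t": time; "q": joint angles; "qd": joint speeds; "tau": joint torques, N m; "tcp_pos": TCP position; "tool_rot": TCP orientation; "force": force on the tool from outside, world axes, zero at the start; "ft_torque": the same for the moment, N m; "finger_gap": opening from 0.0 (shut) to 1.0 (fully open); "gripper_force": force on a finger pad.
Only numpy, scipy, OpenCV 4.12 (cv2) and the standard library are available. Lean on these libraries where they do the work, as an engineer would, in place of code of your own. Each camera call takes 0.05 s, during which the arm holds its last target. There are 200 camera calls.

## Working session

There is one attempt and no reset: what is moved stays moved. The work goes in short steps, Python scripts to look and compute and a tool call to move; the robot and the scene stay as the last step left them, time stands still between calls to the robot, and variables do not carry over. Pictures are saved under pics/ and viewed, at most 10 in all, crops included, and the job is handed in when it is done.

Besides the shell and the picture viewer there is one more tool, called as a command line: name --argument value ..., lists and objects as JSON in quotes. carry_out: Moves the arm, as the interface text tells. Its arguments: {"type":"object","properties":{"targets":{"type":"array"},"force":{"type":"number"}},"required":["targets"]}

```bash
mkdir -p pics; ls; python3 - <<'E'
from station import manip,cams
import cv2,numpy as np
for n in("scene","top"):
    im=cams.snapshot(n); cv2.imwrite(f"pics/{n}0.png",im[:,:,::-1]); c=cams.camera_info(n); print(n,np.round(c["K"],1).tolist(),c["k1"],np.round(c["T"],4).tolist())
s=manip.sense(); print(s)
E
```

```text
pics
scene [[605.0, 0.0, 323.5], [0.0, 605.0, 252.8], [0.0, 0.0, 1.0]] 0.016279966919368484 [[-0.1802, 0.8483, -0.4979, 1.2471], [0.9836, 0.1585, -0.0859, 0.1209], [0.0061, -0.5052, -0.863, 1.1042], [0.0, 0.0, 0.0, 1.0]]
top [[506.4, 0.0, 321.0], [0.0, 506.4, 228.7], [0.0, 0.0, 1.0]] -0.13026466637112175 [[0.0271, -0.9974, 0.0675, 0.5368], [-0.9996, -0.0269, 0.0039, -0.0025], [-0.0021, -0.0675, -0.9977, 1.0076], [0.0, 0.0, 0.0, 1.0]]
{'t': 0.1, 'q': array([-1.28651409e+00,  5.28380841e-01,  1.43376571e+00, -5.31545132e-06,
        1.18140077e+00, -1.78477324e-01]), 'qd': array([-0.00017364, -0.00063519, -0.00350996, -0.0006529 , -0.00042521,
       -0.00113125]), 'tau': array([-5.96825448e-04, -4.43304563e+01, -1.78585839e+01, -2.52032996e-04,
        3.86376661e-03, -1.27629704e-06]), 'tcp_pos': array([ 0.27887811, -0.5586587 ,  0.24942943]), 'tool_rot': array([ 9.73350212e-01,  2.29321627e-01, -5.41334763e-05, -9.75834490e-04]), 'force': array([-0.26631192,  0.10837135,  0.67453787]), 'ft_torque': array([ 0.01915332,  0.02133021, -0.016681  ]), 'gripper_force': 0.0, 'finger_gap': 0.9991958326180578}
```

View pics/scene0.png

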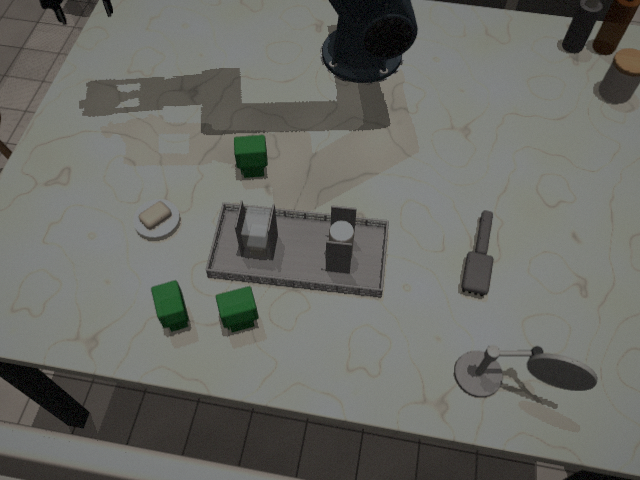

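View pics/top0.png

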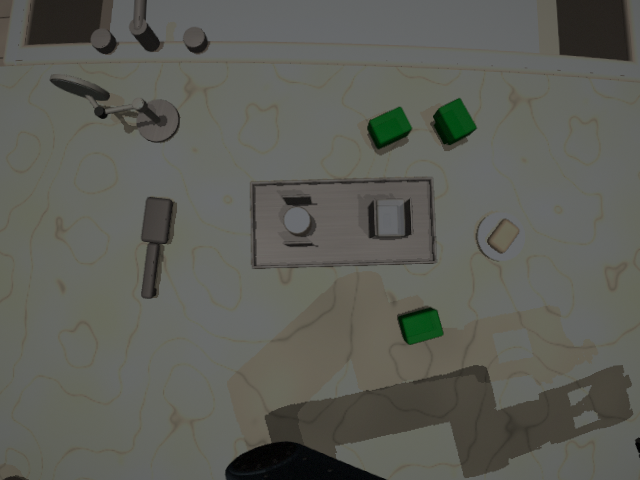

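The scene picture shows the basket at (298,250). The clear bottle is between panels at (257,232) and the white tumbler at (341,232). There are green look-alikes at (250,152), (170,303) and (237,307), the saucer is at (157,218) and the brush at (479,258). In the top view the bottle is at (390,218), the tumbler at (297,220) and the greens at (390,127), (455,120) and (421,325). Bottle candidates: the clear one at (390,218) is the only non-green one, and it stands in a basket bay with panels on ±y (bay a), so it fits the description. I'll confirm this in enlarged crops.

```bash
cat > h.py <<'E'
import numpy as np,cv2
from station import manip,cams
def ray(n,px):
    c=cams.camera_info(n);K=np.array(c["K"]);T=np.array(c["T"])
    d=(np.array(px,float)-K[:2,2])/[K[0,0],K[1,1]]; u=d.copy()
    for _ in range(10): u=d/(1+c["k1"]*(u@u))
    v=T[:3,:3]@[u[0],u[1],1]; return T[:3,3],v/np.linalg.norm(v)
def onz(n,px,z):
    o,v=ray(n,px); return o+v*(z-o[2])/v[2]
def tri(ps,pt):
    (o1,v1),(o2,v2)=ray("scene",ps),ray("top",pt)
    s=np.linalg.lstsq(np.c_[v1,-v2],o2-o1,rcond=None)[0]
    a,b=o1+s[0]*v1,o2+s[1]*v2; return (a+b)/2,np.linalg.norm(a-b)
E
python3 - <<'E'
import cv2
for n,(x,y,w,h) in {"scene":(200,195,200,110),"top":(245,170,198,105)}.items():
    im=cv2.imread(f"pics/{n}0.png")[y:y+h,x:x+w]
    im=cv2.convertScaleAbs(cv2.resize(im,None,fx=4,fy=4,interpolation=cv2.INTER_CUBIC),alpha=1.7)
    cv2.imwrite(f"pics/{n}0c.png",im)
E
```

```text
(no output)
```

View pics/scene0c.png

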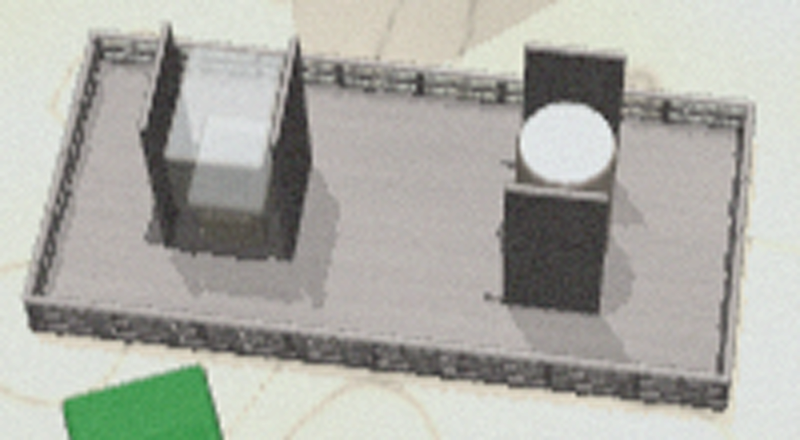

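View pics/top0c.png

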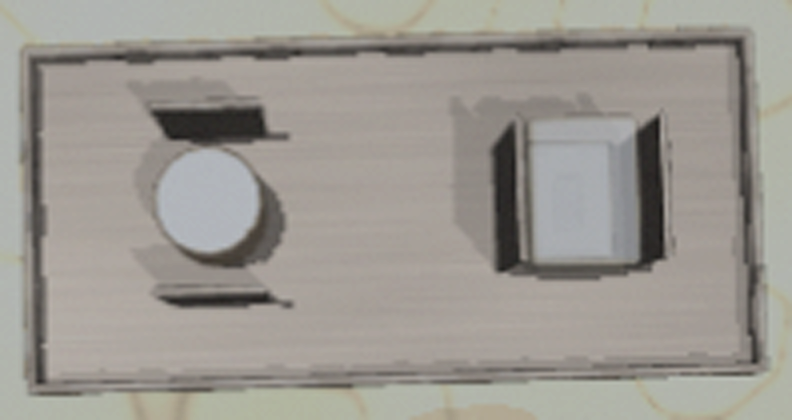

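The crops confirm it. The clear flat bottle is in the bay with panels on ±y (bay a), with its top face at about (390,218) in the top view. The white tumbler stands in the bay with panels on ±x (bay b), at about (297,220) in the top view and (342,231) in the scene view. Next I triangulate.

```bash
python3 - <<'E'
from h import *
S=lambda x,y:(200+(x+.5)/4-.5,195+(y+.5)/4-.5)
Tp=lambda x,y:(245+(x+.5)/4-.5,170+(y+.5)/4-.5)
pr=lambda n,v:print(n,np.round(v,4))
# tumbler top: white masks
def blob(n,box,thr):
    x,y,w,h=box; g=cv2.imread(f"pics/{n}0.png",0)[y:y+h,x:x+w]; g=cv2.resize(g,None,fx=4,fy=4,interpolation=cv2.INTER_CUBIC)
    cs,_=cv2.findContours((g>thr).astype(np.uint8),cv2.RETR_EXTERNAL,cv2.CHAIN_APPROX_NONE)
    c=max(cs,key=cv2.contourArea); e=cv2.fitEllipse(cv2.convexHull(c)); print(n,e)
    return (x+(e[0][0]+.5)/4-.5,y+(e[0][1]+.5)/4-.5)
a=blob("scene",(325,215,35,28),125); b=blob("top",(280,200,34,38),117); print(a,b)
print("tumbler",tri(a,b))
for n,s,t in [("rim -x-y",(95,35),(765,371)),("rim -x+y",(752,103),(32,391)),("rim +x+y",(728,379),(23,46)),("rim +x-y",(27,300),(751,29)),
 ("bot +x-y",(163,160),(638,118)),("bot +x+y",(268,165),(528,118)),("panA-y +x",(146,130),(662,113)),("panB+x +y",(607,198),(152,106)),("panB+x -y",(505,190),(262,104))]:
    p,e=tri(S(*s),Tp(*t)); pr(n,[*p,e])
print("planes")
for n,t in [("-x-y",(765,371)),("-x+y",(32,391)),("+x+y",(23,46)),("+x-y",(751,29))]: pr(n,onz("top",Tp(*t),.033))
for n,t in [("-x-y",(95,35)),("-x+y",(752,103)),("+x+y",(728,379)),("+x-y",(27,300))]: pr(n,onz("scene",S(*t),.033))
for n,t in [("bot",(638,118)),("bot",(528,118)),("bot",(640,265)),("bot",(530,265))]: pr(n,onz("top",Tp(*t),.104))
pr("tumtop",onz("top",b,.104)); pr("tumsc",onz("scene",a,.104))
E
```

```text
scene ((66.59098052978516, 62.77328109741211), (76.15169525146484, 91.10468292236328), 91.0086669921875)Traceback (most recent call last):
  File "<stdin>", line 11, in <module>
  File "<stdin>", line 9, in blob
ValueError: max() iterable argument is empty
```

```bash
cat > m.py <<'E'
from h import *
S=lambda x,y:(200+(x+.5)/4-.5,195+(y+.5)/4-.5)
Tp=lambda x,y:(245+(x+.5)/4-.5,170+(y+.5)/4-.5)
pr=lambda n,v:print(n,np.round(v,4))
def blob(n,box):
    x,y,w,h=box; g=cv2.imread(f"pics/{n}0.png",0)[y:y+h,x:x+w]; g=cv2.resize(g,None,fx=4,fy=4,interpolation=cv2.INTER_CUBIC)
    thr=np.percentile(g,95)*.9
    cs,_=cv2.findContours((g>thr).astype(np.uint8),cv2.RETR_EXTERNAL,cv2.CHAIN_APPROX_NONE)
    c=max(cs,key=cv2.contourArea); e=cv2.fitEllipse(cv2.convexHull(c)); print(n,thr,np.round(e[0],1),np.round(e[1],1))
    return (x+(e[0][0]+.5)/4-.5,y+(e[0][1]+.5)/4-.5)
a=blob("scene",(325,215,35,28)); b=blob("top",(280,200,34,38)); print(a,b)
print("tumbler",tri(a,b))
for n,s,t in [("rim -x-y",(95,35),(765,371)),("rim -x+y",(752,103),(32,391)),("rim +x+y",(728,379),(23,46)),("rim +x-y",(27,300),(751,29)),
 ("bot +x-y",(163,160),(638,118)),("bot +x+y",(268,165),(528,118)),("panA-y +x",(146,130),(662,113)),("panB+x +y",(607,198),(152,106)),("panB+x -y",(505,190),(262,104))]:
    p,e=tri(S(*s),Tp(*t)); pr(n,[*p,e])
print("planes")
for n,t in [("-x-y",(765,371)),("-x+y",(32,391)),("+x+y",(23,46)),("+x-y",(751,29))]: pr(n,onz("top",Tp(*t),.033))
for n,t in [("-x-y",(95,35)),("-x+y",(752,103)),("+x+y",(728,379)),("+x-y",(27,300))]: pr(n,onz("scene",S(*t),.033))
for n,t in [("bot",(638,118)),("bot",(528,118)),("bot",(640,265)),("bot",(530,265))]: pr(n,onz("top",Tp(*t),.104))
pr("tumtop",onz("top",b,.104)); pr("tumsc",onz("scene",a,.104))
E
python3 m.py
```

```text
scene 119.7 [66.5 62.8] [77.4 92.1]
top 95.4 [67.1 80. ] [ 99.5 100.8]
(341.25815773010254, 230.32338619232178) (296.4063091278076, 219.6262664794922)
tumbler (array([0.61300454, 0.04596022, 0.103236  ]), np.float64(0.0008769169428544046))
rim -x-y [ 0.5434 -0.2227  0.0269  0.0024]
rim -x+y [0.5243 0.1325 0.0304 0.0025]
rim +x+y [0.6915 0.142  0.0346 0.0016]
rim +x-y [ 0.7102 -0.2126  0.0314  0.0031]
bot +x-y [ 0.656  -0.1474  0.0982  0.0016]
bot +x+y [ 0.6535 -0.0957  0.105   0.0035]
panA-y +x [ 0.6553 -0.1537  0.1225  0.0025]
panB+x +y [0.6522 0.071  0.1223 0.0017]
panB+x -y [0.6548 0.0225 0.1192 0.0014]
planes
-x-y [ 0.5435 -0.2225  0.033 ]
-x+y [0.5245 0.1309 0.033 ]
+x+y [0.6919 0.1414 0.033 ]
+x-y [ 0.7102 -0.2138  0.033 ]
-x-y [ 0.5474 -0.2195  0.033 ]
-x+y [0.5257 0.1336 0.033 ]
+x+y [0.6905 0.1428 0.033 ]
+x-y [ 0.711  -0.2105  0.033 ]
bot [ 0.6554 -0.1473  0.104 ]
bot [ 0.6539 -0.0976  0.104 ]
bot [ 0.5891 -0.1492  0.104 ]
bot [ 0.5878 -0.0997  0.104 ]
tumtop [0.613  0.0455 0.104 ]
tumsc [0.6134 0.0464 0.104 ]
```

```bash
cat >> h.py <<'E'
from scipy.spatial.transform import Rotation as R
def tgt(yaw): # tool pointing down, tool x at world yaw (deg)
    return R.from_euler("z",yaw,degrees=True)*R.from_quat([1,0,0,0])
def rows(*wps):
    s=manip.sense(); p=s["tcp_pos"]; r=R.from_quat(s["tool_rot"])
    print("t %.2f"%s["t"],"p",np.round(p,4),"yaw",np.round(r.as_euler("ZYX",degrees=True),2),"F",np.round(s["force"],1),"gap %.3f gf %.1f"%(s["finger_gap"],s["gripper_force"]))
    for x,y,z,yaw in wps:
        print("  ->",np.round(r.inv().apply(np.array([x,y,z])-p)*100,2).tolist(),np.round((r.inv()*tgt(yaw)).as_rotvec(degrees=True),2).tolist())
def bk(x,y,c=(.618,-.040),yaw=3.): # basket -> world
    return R.from_euler("z",yaw,degrees=True).apply([x,y,0])[:2]+c
E
python3 -c "
from h import *
print(bk(0,-.085),bk(0,.085))
rows((.622,-.1245,.25,93),(.622,-.1245,.16,93))"
```

```text
[ 0.62244856 -0.12488351] [0.61355144 0.04488351]
t 0.10 p [ 0.2789 -0.5587  0.2494] yaw [ 2.6510e+01 -2.0000e-02 -1.7989e+02] F [-0.3  0.1  0.7] gap 0.999 gf 0.0
  -> [50.09, -23.53, 0.01] [-0.09, -0.08, -66.49]
  -> [50.08, -23.51, 9.01] [-0.09, -0.08, -66.49]
```

carry_out --targets '[[[50.1, -23.5, 0, 0, 0, -66.5, 8.5], [50.1, -23.5, 0, 0, 0, -66.5, 8.5], [50.1, -23.5, 0, 0, 0, -66.5, 8.5], [50.1, -23.5, 0, 0, 0, -66.5, 8.5], [50.1, -23.5, 0, 0, 0, -66.5, 8.5], [50.1, -23.5, 0, 0, 0, -66.5, 8.5], [50.1, -23.5, 0, 0, 0, -66.5, 8.5], [50.1, -23.5, 0, 0, 0, -66.5, 8.5], [50.1, -23.5, 0, 0, 0, -66.5, 8.5], [50.1, -23.5, 0, 0, 0, -66.5, 8.5], [50.1, -23.5, 0, 0, 0, -66.5, 8.5], [50.1, -23.5, 0, 0, 0, -66.5, 8.5]]]' --force 30

```text
t: 1.1
tcp_pos: [0.59, -0.1651, 0.2499]
tool_rot: [0.688, 0.726, -0.0, -0.0]
force: [0.8, -1.4, 0.1]
finger_gap: 0.997
gripper_force: 0.0
```

```bash
python3 -c "
from h import *
rows((.622,-.1245,.25,93),(.622,-.1245,.14,93))"
```

```text
t 1.10 p [ 0.59   -0.1651  0.2499] yaw [ 9.3030e+01 -2.0000e-02 -1.7995e+02] F [ 0.8 -1.4  0.1] gap 0.997 gf 0.0
  -> [3.89, 3.41, -0.01] [-0.05, -0.02, 0.03]
  -> [3.88, 3.42, 10.99] [-0.05, -0.02, 0.03]
```

carry_out --targets '[[[3.9, 3.4, 0, 0, 0, 0, 8.5], [3.9, 3.4, 0, 0, 0, 0, 8.5], [3.9, 3.4, 3, 0, 0, 0, 8.5], [3.9, 3.4, 6, 0, 0, 0, 8.5], [3.9, 3.4, 9, 0, 0, 0, 8.5], [3.9, 3.4, 11, 0, 0, 0, 8.5], [3.9, 3.4, 11, 0, 0, 0, 8.5]]]'

```text
t: 1.68
tcp_pos: [0.6174, -0.1254, 0.135]
tool_rot: [0.688, 0.725, -0.002, -0.005]
force: [-0.4, 1.0, -0.4]
finger_gap: 0.993
gripper_force: 0.0
```

```bash
python3 - <<'E'
from h import *
rows((.622,-.1245,.078,93))
for n,(x,y,w,h) in {"scene":(200,180,200,130),"top":(245,170,198,105)}.items():
    im=cams.snapshot(n)[:,:,::-1]; cv2.imwrite(f"pics/{n}1.png",im)
a=cv2.imread("pics/scene1.png")[180:320,190:390]
cv2.imwrite("pics/s1c.png",cv2.convertScaleAbs(cv2.resize(a,None,fx=4,fy=4,interpolation=cv2.INTER_CUBIC),alpha=1.7))
E
```

```text
t 1.68 p [ 0.6174 -0.1254  0.135 ] yaw [  93.01   -0.26 -179.41] F [-0.4  1.  -0.4] gap 0.993 gf 0.0
  -> [0.04, 0.52, 5.7] [-0.59, -0.26, 0.01]
```

View pics/s1c.png

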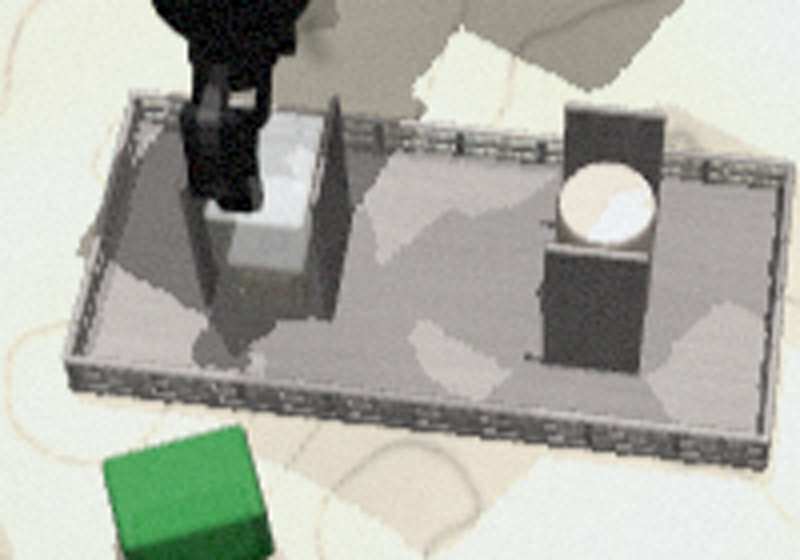

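The fingers straddle the bottle along x at about (247,215) and both panels are clear of them. I'll re-read the settled pose.

```bash
python3 -c "
from h import *
rows((.622,-.1245,.078,93))"
```

```text
t 1.78 p [ 0.6207 -0.1266  0.1396] yaw [ 9.3000e+01 -5.0000e-02 -1.7988e+02] F [ 0.3  0.4 -0.6] gap 0.998 gf 0.0
  -> [0.2, 0.16, 6.16] [-0.12, -0.05, 0.0]
```

carry_out --targets '[[[0.1, 0.1, 2.5, 0, 0, 0, 8.5], [0.1, 0.1, 4.5, 0, 0, 0, 8.5], [0.1, 0.1, 5.7, 0, 0, 0, 8.5], [0.1, 0.1, 6.2, 0, 0, 0, 8.5], [0.1, 0.1, 6.2, 0, 0, 0, 8.5], [0.1, 0.1, 6.2, 0, 0, 0, 6], [0.1, 0.1, 6.2, 0, 0, 0, 6], [0.1, 0.1, 6.2, 0, 0, 0, 6], [0.1, 0.1, 6.2, 0, 0, 0, 6], [0.1, 0.1, 6.2, 0, 0, 0, 6], [0.1, 0.1, 6.2, 0, 0, 0, 6], [0.1, 0.1, 6.2, 0, 0, 0, 6]]]' --force 30

```text
t: 2.78
tcp_pos: [0.6232, -0.1258, 0.0799]
tool_rot: [0.688, 0.726, 0.001, 0.001]
force: [-0.0, -0.6, 5.6]
finger_gap: 0.791
gripper_force: 35.3
```

```bash
python3 -c "
from h import *
rows((.622,-.1245,.078,93),(.45,.03,.2,93))"
```

```text
t 2.78 p [ 0.6232 -0.1258  0.0799] yaw [9.3030e+01 8.0000e-02 1.7984e+02] F [-0.  -0.6  5.6] gap 0.791 gf 35.3
  -> [0.13, -0.12, 0.19] [0.16, 0.08, 0.03]
  -> [16.45, -16.44, -12.08] [0.16, 0.08, 0.03]
```

carry_out --targets '[[[0, 0, -0.7, 0, 0, 0, 6], [0, 0, -2, 0, 0, 0, 6], [0, 0, -4, 0, 0, 0, 6], [0, 0, -6.5, 0, 0, 0, 6], [0, 0, -9, 0, 0, 0, 6], [0, 0, -11.5, 0, 0, 0, 6], [0, 0, -13.5, 0, 0, 0, 6], [0, 0, -14.5, 0, 0, 0, 6], [0, 0, -15, 0, 0, 0, 6], [1.5, -1.5, -15, 0, 0, 0, 6], [3.5, -3.5, -15, 0, 0, 0, 6], [6, -6, -15, 0, 0, 0, 6]]]'

```text
t: 3.78
tcp_pos: [0.5588, -0.069, 0.2273]
tool_rot: [0.689, 0.725, -0.0, -0.0]
force: [-0.2, 1.1, -1.5]
finger_gap: 0.794
gripper_force: 35.6
```

carry_out --targets '[[[2, -2, 0, 0, 0, 0, 6], [4, -4, 0, 0, 0, 0, 6], [6.5, -6.5, 1, 0, 0, 0, 6], [8.5, -8.5, 3, 0, 0, 0, 6], [10, -10, 5, 0, 0, 0, 6], [10.5, -10.5, 7, 0, 0, 0, 6], [10.5, -10.5, 9, 0, 0, 0, 6], [10.5, -10.5, 10.5, 0, 0, 0, 6], [10.5, -10.5, 11.5, 0, 0, 0, 6], [10.5, -10.5, 12, 0, 0, 0, 6], [10.5, -10.5, 12, 0, 0, 0, 6], [10.5, -10.5, 12, 0, 0, 0, 6]]]'

```text
t: 4.78
tcp_pos: [0.4484, 0.0308, 0.1081]
tool_rot: [0.688, 0.725, -0.0, -0.001]
force: [0.4, 0.3, -1.1]
finger_gap: 0.792
gripper_force: 35.6
```

```bash
python3 - <<'E'
from h import *
sc=cams.snapshot("scene")[:,:,::-1]; cv2.imwrite("pics/s2.png",sc)
rows((.45,.03,.072,93))
a=sc[80:300,190:430]
cv2.imwrite("pics/s2c.png",cv2.convertScaleAbs(cv2.resize(a,None,fx=2.7,fy=2.7,interpolation=cv2.INTER_CUBIC),alpha=1.7))
E
```

```text
t 4.83 p [0.4488 0.0307 0.1085] yaw [ 93.01   0.   180.  ] F [-0.1 -0.3 -0.8] gap 0.794 gf 35.6
  -> [-0.08, 0.11, 3.65] [0.0, 0.0, 0.01]
```

View pics/s2c.png

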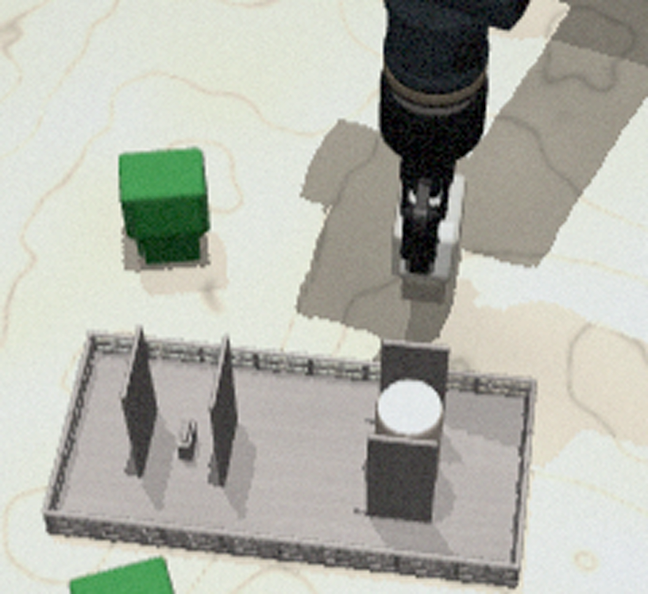

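The bottle hangs in the jaws at about (345,170). Bay a is empty, with its spigot at about (260,243). Next I lower the bottle slowly.

carry_out --targets '[[[0, 0, 1, 0, 0, 0, 6], [0, 0, 2, 0, 0, 0, 6], [0, 0, 2.7, 0, 0, 0, 6], [0, 0, 3.0, 0, 0, 0, 6], [0, 0, 3.2, 0, 0, 0, 6], [0, 0, 3.35, 0, 0, 0, 6], [0, 0, 3.45, 0, 0, 0, 6], [0, 0, 3.5, 0, 0, 0, 6], [0, 0, 3.55, 0, 0, 0, 6], [0, 0, 3.6, 0, 0, 0, 6], [0, 0, 3.6, 0, 0, 0, 6], [0, 0, 3.6, 0, 0, 0, 6]]]'

```text
t: 5.83
tcp_pos: [0.4487, 0.0308, 0.0724]
tool_rot: [0.688, 0.725, 0.0, 0.0]
force: [-0.8, 0.2, -1.0]
finger_gap: 0.796
gripper_force: 35.6
```

```bash
python3 -c "
from h import *
rows((.45,.03,.072,93))"
```

```text
t 5.83 p [0.4487 0.0308 0.0724] yaw [ 93.02   0.   179.99] F [-0.8  0.2 -1. ] gap 0.796 gf 35.6
  -> [-0.08, 0.12, 0.04] [0.01, 0.0, 0.02]
```

carry_out --targets '[[[0, 0, 0.04, 0, 0, 0, 6], [0, 0, 0.08, 0, 0, 0, 6], [0, 0, 0.12, 0, 0, 0, 6], [0, 0, 0.16, 0, 0, 0, 6], [0, 0, 0.2, 0, 0, 0, 6], [0, 0, 0.2, 0, 0, 0, 6]]]'

```text
t: 6.33
tcp_pos: [0.4487, 0.0308, 0.0718]
tool_rot: [0.688, 0.726, 0.0, 0.001]
force: [-2.4, 0.1, 16.0]
finger_gap: 0.795
gripper_force: 37.5
```

carry_out --targets '[[[0, 0, -0.06, 0, 0, 0, 6], [0, 0, -0.12, 0, 0, 0, 6], [0, 0, -0.12, 0, 0, 0, 8.5], [0, 0, -0.12, 0, 0, 0, 8.5], [0, 0, -0.12, 0, 0, 0, 8.5], [0, 0, -0.12, 0, 0, 0, 8.5], [0, 0, -0.12, 0, 0, 0, 8.5], [0, 0, -1, 0, 0, 0, 8.5], [0, 0, -3, 0, 0, 0, 8.5], [0, 0, -6, 0, 0, 0, 8.5], [0, 0, -9, 0, 0, 0, 8.5], [0, 0, -13, 0, 0, 0, 8.5]]]'

```text
t: 7.33
tcp_pos: [0.4471, 0.031, 0.2008]
tool_rot: [0.688, 0.725, -0.001, -0.002]
force: [0.7, -0.5, 0.6]
finger_gap: 0.994
gripper_force: 0.0
```

```bash
python3 -c "
from h import *
rows((.6133,.0455,.2,3),(.6133,.0455,.14,3))"
```

```text
t 7.33 p [0.4471 0.031  0.2008] yaw [ 9.3010e+01 -6.0000e-02 -1.7976e+02] F [ 0.7 -0.5  0.6] gap 0.994 gf 0.0
  -> [0.58, 16.67, 0.01] [-0.23, 0.14, 90.01]
  -> [0.57, 16.7, 6.01] [-0.23, 0.14, 90.01]
```

carry_out --targets '[[[0.5, 2, 0, 0, 0, 7, 8.5], [0.5, 4, 0, 0, 0, 14, 8.5], [0.5, 6, 0, 0, 0, 21, 8.5], [0.5, 8, 0, 0, 0, 28, 8.5], [0.5, 10, 0, 0, 0, 35, 8.5], [0.5, 12, 0, 0, 0, 42, 8.5], [0.5, 14, 0, 0, 0, 49, 8.5], [0.5, 15, 0, 0, 0, 56, 8.5], [0.5, 16, 0, 0, 0, 63, 8.5], [0.5, 16.7, 0, 0, 0, 70, 8.5], [0.5, 16.7, 0, 0, 0, 77, 8.5], [0.5, 16.7, 0, 0, 0, 84, 8.5]]]'

```text
t: 8.33
tcp_pos: [0.6153, 0.0446, 0.2007]
tool_rot: [0.997, 0.076, -0.0, -0.0]
force: [0.1, 0.9, -0.4]
finger_gap: 0.997
gripper_force: 0.0
```

carry_out --targets '[[[0, 0, 0, 0, 0, 6, 8.5], [0, 0, 0, 0, 0, 6, 8.5], [0, 0, 0, 0, 0, 6, 8.5], [0, 0, 0, 0, 0, 6, 8.5]]]'

```text
t: 8.67
tcp_pos: [0.615, 0.0446, 0.2006]
tool_rot: [1.0, 0.027, -0.0, -0.0]
force: [-0.4, 0.5, -0.3]
finger_gap: 0.994
gripper_force: 0.0
```

```bash
python3 - <<'E'
from h import *
for n in("scene","top"): cv2.imwrite(f"pics/{n}3.png",cams.snapshot(n)[:,:,::-1])
rows((.6133,.0455,.14,3),(.6133,.0455,.08,3))
f=lambda a:cv2.convertScaleAbs(cv2.resize(a,(400,300),interpolation=cv2.INTER_CUBIC),alpha=1.7)
a=cv2.imread("pics/scene3.png")[100:295,190:450]; b=cv2.imread("pics/top3.png")[150:345,200:460]
cv2.imwrite("pics/c3.png",np.hstack([f(a),f(b)]))
E
```

```text
t 8.77 p [0.6151 0.0445 0.2005] yaw [  3.1  -0.  180. ] F [ 0.7  0.3 -0.3] gap 0.997 gf 0.0
  -> [-0.18, -0.11, 6.05] [0.0, -0.0, 0.1]
  -> [-0.18, -0.11, 12.05] [0.0, -0.0, 0.1]
```

View pics/c3.png

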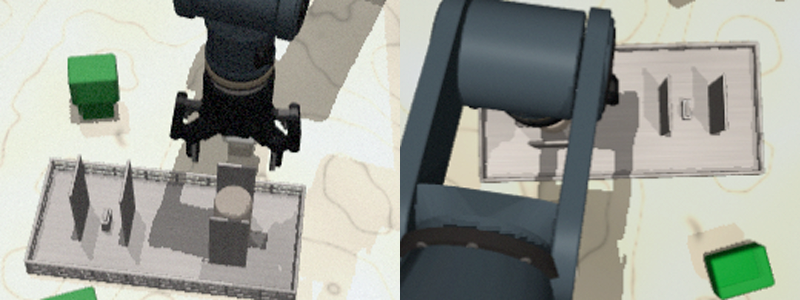

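The bottle stands on the ledge behind the gripper. The jaws are above the tumbler, open along y. Bay a's spigot is at about (259.5,242.5) in the scene view and (385.3,221) in the top view.

carry_out --targets '[[[-0.2, -0.1, 3, 0, 0, 0, 8.5], [-0.2, -0.1, 6, 0, 0, 0, 8.5], [-0.2, -0.1, 8.5, 0, 0, 0, 8.5], [-0.2, -0.1, 10.5, 0, 0, 0, 8.5], [-0.2, -0.1, 11.7, 0, 0, 0, 8.5], [-0.2, -0.1, 12.1, 0, 0, 0, 8.5], [-0.2, -0.1, 12.1, 0, 0, 0, 8.5], [-0.2, -0.1, 12.1, 0, 0, 0, 4], [-0.2, -0.1, 12.1, 0, 0, 0, 4], [-0.2, -0.1, 12.1, 0, 0, 0, 4], [-0.2, -0.1, 12.1, 0, 0, 0, 4], [-0.2, -0.1, 12.1, 0, 0, 0, 4]]]' --force 35

```text
t: 9.77
tcp_pos: [0.6142, 0.0455, 0.081]
tool_rot: [1.0, 0.026, 0.002, 0.0]
force: [-0.3, 1.5, 5.6]
finger_gap: 0.584
gripper_force: 36.1
```

carry_out --targets '[[[0, 0, 0, 0, 0, 0, 4], [0, 0, 0, 0, 0, 0, 4], [0, 0, 0, 0, 0, 0, 4]]]'

```text
t: 10.02
tcp_pos: [0.6142, 0.0455, 0.081]
tool_rot: [1.0, 0.026, 0.002, 0.0]
force: [-0.9, 1.2, 5.5]
finger_gap: 0.585
gripper_force: 36.1
```

```bash
python3 - <<'E'
from h import *
rows((.6224,-.1249,.23,93))
print(bk(0,-.085), tri((259.5,242.4),(385.3,220.9)))
E
```

```text
t 10.02 p [0.6142 0.0455 0.081 ] yaw [ 3.0300e+00 -1.7000e-01  1.7998e+02] F [-0.9  1.2  5.5] gap 0.585 gf 36.1
  -> [-0.04, 17.07, -14.89] [0.15, -0.12, -89.97]
[ 0.62244856 -0.12488351] (array([ 0.62211584, -0.12355897,  0.02136371]), np.float64(0.0010951046571394797))
```

carry_out --targets '[[[0, 0, -0.7, 0, 0, 0, 4], [0, 0, -2, 0, 0, 0, 4], [0, 0, -4, 0, 0, 0, 4], [0, 0, -6.5, 0, 0, 0, 4], [0, 0, -9, 0, 0, 0, 4], [0, 0, -11.5, 0, 0, 0, 4], [0, 0, -13.5, 0, 0, 0, 4], [0, 0, -14.5, 0, 0, 0, 4], [0, 0, -15, 0, 0, -5, 4], [0, 1, -15, 0, 0, -11, 4], [0, 2.5, -15, 0, 0, -18, 4], [0, 4, -15, 0, 0, -25, 4]]]'

```text
t: 11.02
tcp_pos: [0.6145, 0.0056, 0.2292]
tool_rot: [0.969, 0.246, -0.001, -0.0]
force: [-0.1, -0.3, -2.3]
finger_gap: 0.585
gripper_force: 36.7
```

```bash
python3 - <<'E'
from h import *
rows((.6223,-.1245,.23,93))
E
```

```text
t 11.02 p [0.6145 0.0056 0.2292] yaw [ 2.8430e+01  6.0000e-02 -1.7996e+02] F [-0.1 -0.3 -2.3] gap 0.585 gf 36.7
  -> [-5.51, 11.81, -0.08] [-0.07, 0.03, -64.57]
```

carry_out --targets '[[[-0.5, 1.2, 0, 0, 0, -7, 4], [-1.2, 2.5, 0, 0, 0, -14, 4], [-1.8, 4, 0, 0, 0, -21, 4], [-2.5, 5.5, 0, 0, 0, -28, 4], [-3.2, 7, 0, 0, 0, -35, 4], [-4, 8.5, 0, 0, 0, -42, 4], [-4.6, 10, 0, 0, 0, -49, 4], [-5.1, 11, 0, 0, 0, -56, 4], [-5.4, 11.5, 0, 0, 0, -61, 4], [-5.5, 11.8, 0, 0, 0, -64.6, 4], [-5.5, 11.8, 0, 0, 0, -64.6, 4], [-5.5, 11.8, 0, 0, 0, -64.6, 4]]]'

```text
t: 12.02
tcp_pos: [0.6216, -0.1245, 0.2289]
tool_rot: [0.692, 0.722, -0.0, -0.001]
force: [-0.5, 0.4, -1.2]
finger_gap: 0.585
gripper_force: 36.7
```

```bash
python3 - <<'E'
from h import *
rows((.6223,-.1245,.081,93))
for n in("scene","top"): cv2.imwrite(f"pics/{n}4.png",cams.snapshot(n)[:,:,::-1])
f=lambda a,k:cv2.convertScaleAbs(cv2.resize(a,None,fx=k,fy=k,interpolation=cv2.INTER_CUBIC),alpha=1.7)
a=cv2.imread("pics/scene4.png")[180:320,200:400]; b=cv2.imread("pics/top4.png")[150:290,240:440]
cv2.imwrite("pics/c4.png",np.vstack([f(a[10:85],4),f(b[30:100],4)]))
E
```

```text
t 12.02 p [ 0.6216 -0.1245  0.2289] yaw [ 9.2490e+01 -4.0000e-02 -1.7993e+02] F [-0.5  0.4 -1.2] gap 0.585 gf 36.7
  -> [-0.01, 0.09, 14.79] [-0.07, -0.04, -0.51]
```

View pics/c4.png

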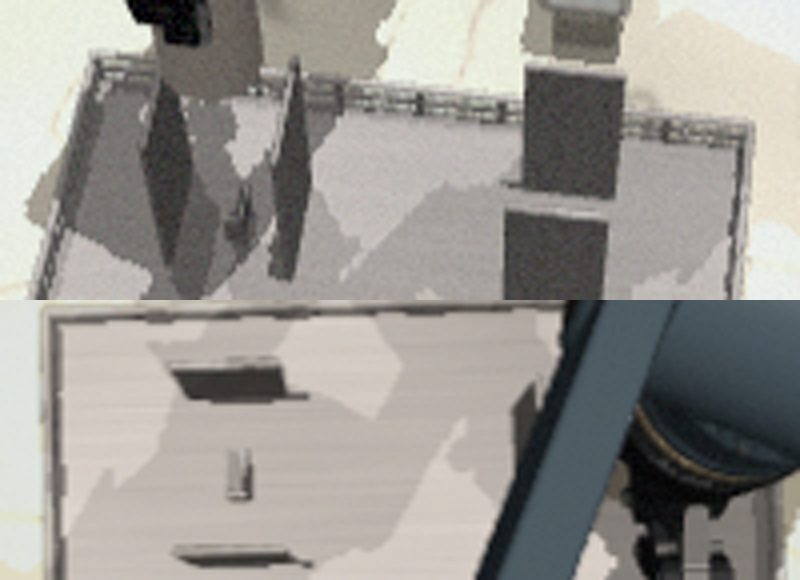

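The tumbler is held over bay a, with its rim at about (250,213) in the scene view. Bay b's spigot shows between its panels at about (299.5,223) in the top view. Lowering now.

carry_out --targets '[[[0, 0.1, 0, 0, 0, -0.5, 4], [0, 0.1, 2, 0, 0, -0.5, 4], [0, 0.1, 4, 0, 0, -0.5, 4], [0, 0.1, 6, 0, 0, -0.5, 4], [0, 0.1, 7.5, 0, 0, -0.5, 4], [0, 0.1, 9, 0, 0, -0.5, 4], [0, 0.1, 10.5, 0, 0, -0.5, 4], [0, 0.1, 12, 0, 0, -0.5, 4], [0, 0.1, 13, 0, 0, -0.5, 4], [0, 0.1, 13.7, 0, 0, -0.5, 4], [0, 0.1, 14.2, 0, 0, -0.5, 4], [0, 0.1, 14.2, 0, 0, -0.5, 4]]]'

```text
t: 13.12
tcp_pos: [0.6228, -0.1242, 0.0865]
tool_rot: [0.688, 0.726, -0.0, -0.001]
force: [0.1, 0.2, -2.1]
finger_gap: 0.583
gripper_force: 36.7
```

```bash
python3 - <<'E'
from h import *
rows((.6223,-.1245,.081,93))
C=lambda x,y:(240+(x+.5)/4-.5,180+(y-300+.5)/4-.5)
print("spig",onz("top",C(239.5,474),.022))
for p in [(168,361),(280,358),(172,547),(287,548)]: print(onz("top",C(*p),.124))
E
```

```text
t 13.12 p [ 0.6228 -0.1242  0.0865] yaw [ 9.3120e+01 -3.0000e-02 -1.7993e+02] F [ 0.1  0.2 -2.1] gap 0.583 gf 36.7
  -> [-0.02, -0.06, 0.55] [-0.07, -0.03, 0.12]
spig [0.6132395  0.04358708 0.022     ]
[0.6543273  0.07180132 0.124     ]
[0.65693576 0.0225713  0.124     ]
[0.57256036 0.06736605 0.124     ]
[0.57349818 0.01711255 0.124     ]
```

carry_out --targets '[[[0, 0, 0.15, 0, 0, 0, 4], [0, 0, 0.28, 0, 0, 0, 4], [0, 0, 0.36, 0, 0, 0, 4], [0, 0, 0.42, 0, 0, 0, 4], [0, 0, 0.46, 0, 0, 0, 4], [0, 0, 0.5, 0, 0, 0, 4], [0, 0, 0.54, 0, 0, 0, 4], [0, 0, 0.58, 0, 0, 0, 4], [0, 0, 0.58, 0, 0, 0, 4]]]'

```text
t: 13.87
tcp_pos: [0.6231, -0.1245, 0.0814]
tool_rot: [0.688, 0.726, -0.0, -0.0]
force: [0.4, -0.1, -2.5]
finger_gap: 0.585
gripper_force: 36.7
```

carry_out --targets '[[[0, 0, 0.03, 0, 0, 0, 4], [0, 0, 0.06, 0, 0, 0, 4], [0, 0, 0.09, 0, 0, 0, 4], [0, 0, 0.12, 0, 0, 0, 4], [0, 0, 0.15, 0, 0, 0, 4], [0, 0, 0.15, 0, 0, 0, 4]]]'

```text
t: 14.37
tcp_pos: [0.6232, -0.1246, 0.0811]
tool_rot: [0.688, 0.726, -0.0, 0.0]
force: [-2.6, -0.3, 5.6]
finger_gap: 0.582
gripper_force: 37.4
```

carry_out --targets '[[[0, 0, -0.08, 0, 0, 0, 4], [0, 0, -0.08, 0, 0, 0, 8.5], [0, 0, -0.08, 0, 0, 0, 8.5], [0, 0, -0.08, 0, 0, 0, 8.5], [0, 0, -0.08, 0, 0, 0, 8.5], [0, 0, -0.08, 0, 0, 0, 8.5], [0, 0, -0.08, 0, 0, 0, 8.5], [0, 0, -1, 0, 0, 0, 8.5], [0, 0, -3, 0, 0, 0, 8.5], [0, 0, -6.5, 0, 0, 0, 8.5], [0, 0, -10, 0, 0, 0, 8.5], [0, 0, -14, 0, 0, 0, 8.5]]]'

```text
t: 15.37
tcp_pos: [0.6222, -0.1241, 0.2209]
tool_rot: [0.688, 0.726, -0.001, -0.001]
force: [1.9, -0.1, 0.9]
finger_gap: 0.998
gripper_force: 0.0
```

```bash
python3 - <<'E'
from h import *
rows((.4487,.0308,.2,3))
E
```

```text
t 15.37 p [ 0.6222 -0.1241  0.2209] yaw [ 9.3110e+01 -7.0000e-02 -1.7986e+02] F [ 1.9 -0.1  0.9] gap 0.998 gf 0.0
  -> [16.41, -16.48, 2.14] [-0.16, 0.06, 90.11]
```

carry_out --targets '[[[1, -1, 0, 0, 0, 7, 8.5], [2.5, -2.5, 0, 0, 0, 14, 8.5], [4, -4, 0, 0, 0, 21, 8.5], [6, -6, 0, 0, 0, 28, 8.5], [8, -8, 0, 0, 0, 35, 8.5], [10, -10, 0, 0, 0, 42, 8.5], [12, -12, 0, 0, 0, 49, 8.5], [13.5, -13.5, 0, 0, 0, 56, 8.5], [15, -15, 0.5, 0, 0, 63, 8.5], [16, -16, 1, 0, 0, 70, 8.5], [16.4, -16.5, 2, 0, 0, 77, 8.5], [16.4, -16.5, 2, 0, 0, 84, 8.5]]]'

```text
t: 16.37
tcp_pos: [0.4467, 0.0316, 0.1995]
tool_rot: [0.997, 0.077, -0.002, -0.001]
force: [-0.3, 0.2, 0.2]
finger_gap: 0.992
gripper_force: 0.0
```

carry_out --targets '[[[0, 0, 0, 0, 0, 6, 8.5], [0, 0, 0, 0, 0, 6, 8.5], [0, 0, 0, 0, 0, 6, 8.5]]]'

```text
t: 16.62
tcp_pos: [0.4497, 0.0303, 0.2006]
tool_rot: [1.0, 0.029, 0.001, 0.0]
force: [-0.4, 0.9, -0.6]
finger_gap: 0.992
gripper_force: 0.0
```

```bash
python3 - <<'E'
from h import *
sc=cams.snapshot("scene")[:,:,::-1]; cv2.imwrite("pics/scene5.png",sc)
sc=cams.snapshot("top")[:,:,::-1]; cv2.imwrite("pics/top5.png",sc)
rows((.4487,.0315,.073,3))
f=lambda a,k:cv2.convertScaleAbs(cv2.resize(a,None,fx=k,fy=k,interpolation=cv2.INTER_CUBIC),alpha=1.7)
a=cv2.imread("pics/scene5.png")[105:255,200:400]
cv2.imwrite("pics/c5.png",f(a,4))
E
```

```text
t 16.72 p [0.4497 0.0302 0.2004] yaw [ 3.2300e+00 -5.0000e-02  1.7999e+02] F [0.9 0.4 1.2] gap 0.996 gf 0.0
  -> [-0.11, -0.14, 12.74] [0.01, -0.05, 0.23]
```

View pics/c5.png

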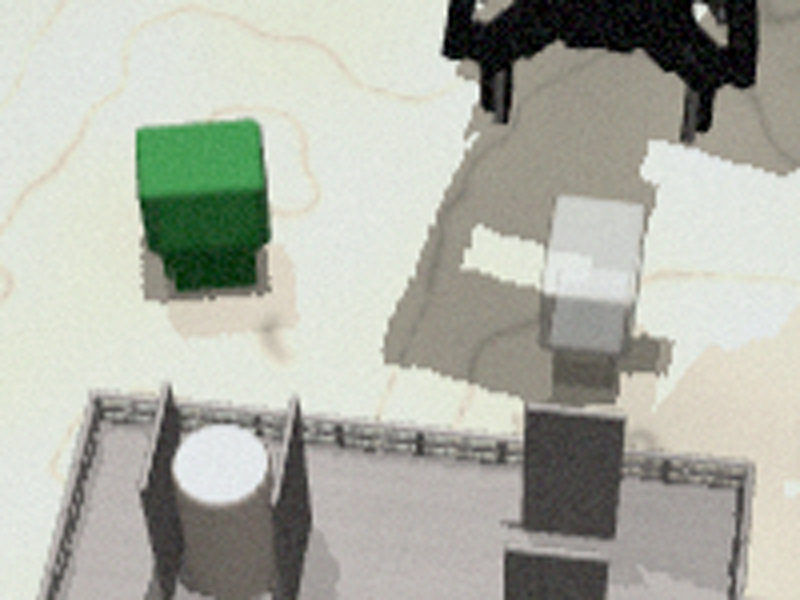

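The tumbler stands in bay a at about (254,222). The bottle stands upright on the ledge with its top at about (348,167), and the green look-alikes are untouched.

carry_out --targets '[[[-0.1, -0.1, 3, 0, 0, 0.2, 8.5], [-0.1, -0.1, 6, 0, 0, 0.2, 8.5], [-0.1, -0.1, 9, 0, 0, 0.2, 8.5], [-0.1, -0.1, 11, 0, 0, 0.2, 8.5], [-0.1, -0.1, 12.2, 0, 0, 0.2, 8.5], [-0.1, -0.1, 12.7, 0, 0, 0.2, 8.5], [-0.1, -0.1, 12.7, 0, 0, 0.2, 8.5], [-0.1, -0.1, 12.7, 0, 0, 0.2, 6], [-0.1, -0.1, 12.7, 0, 0, 0.2, 5.5], [-0.1, -0.1, 12.7, 0, 0, 0.2, 4], [-0.1, -0.1, 12.7, 0, 0, 0.2, 4], [-0.1, -0.1, 12.7, 0, 0, 0.2, 4]]]' --force 25

```text
t: 17.72
tcp_pos: [0.4491, 0.0312, 0.074]
tool_rot: [1.0, 0.026, 0.001, 0.0]
force: [0.5, 0.7, 6.0]
finger_gap: 0.584
gripper_force: 31.7
```

carry_out --targets '[[[0, 0, 0, 0, 0, 0, 4], [0, 0, 0, 0, 0, 0, 4], [0, 0, 0, 0, 0, 0, 4]]]'

```text
t: 17.97
tcp_pos: [0.4491, 0.0312, 0.0739]
tool_rot: [1.0, 0.026, 0.001, 0.0]
force: [-0.5, 0.3, 7.8]
finger_gap: 0.59
gripper_force: 31.7
```

```bash
python3 - <<'E'
from h import *
rows((.6137,.0446,.23,3))
E
```

```text
t 17.97 p [0.4491 0.0312 0.0739] yaw [ 2.9300e+00 -1.3000e-01  1.7997e+02] F [-0.5  0.3  7.8] gap 0.590 gf 31.7
  -> [16.54, -0.49, -15.57] [0.03, -0.13, -0.07]
```

carry_out --targets '[[[0, 0, -0.7, 0, 0, 0, 4], [0, 0, -2, 0, 0, 0, 4], [0, 0, -4, 0, 0, 0, 4], [0, 0, -6.5, 0, 0, 0, 4], [0, 0, -9, 0, 0, 0, 4], [0, 0, -11.5, 0, 0, 0, 4], [0.5, 0, -13.5, 0, 0, 0, 4], [1.5, 0, -15, 0, 0, 0, 4], [3.5, -0.1, -15.5, 0, 0, 0, 4], [5.5, -0.2, -15.5, 0, 0, 0, 4], [8, -0.3, -15.5, 0, 0, 0, 4], [10.5, -0.4, -15.5, 0, 0, 0, 4]]]'

```text
t: 18.97
tcp_pos: [0.5532, 0.0408, 0.2286]
tool_rot: [1.0, 0.025, -0.0, 0.0]
force: [0.4, -0.4, -0.3]
finger_gap: 0.579
gripper_force: 31.7
```

carry_out --targets '[[[2, 0, 0, 0, 0, 0, 4], [3.5, 0, 0, 0, 0, 0, 4], [4.8, -0.1, 0, 0, 0, 0, 4], [5.7, -0.1, 0, 0, 0, 0, 4], [6, -0.1, 0, 0, 0, 0, 4], [6, -0.1, 0, 0, 0, 0, 4], [6, -0.1, 0, 0, 0, 0, 4], [6, -0.1, 0, 0, 0, 0, 4]]]'

```text
t: 19.63
tcp_pos: [0.6118, 0.0447, 0.2279]
tool_rot: [1.0, 0.025, -0.001, -0.0]
force: [-0.5, 0.2, -1.0]
finger_gap: 0.581
gripper_force: 31.6
```

```bash
python3 - <<'E'
from h import *
sc=cams.snapshot("scene")[:,:,::-1]; cv2.imwrite("pics/scene6.png",sc)
rows((.6142,.0446,.082,3))
E
```

```text
t 19.68 p [0.612  0.0447 0.228 ] yaw [ 2.9100e+00  6.0000e-02 -1.7999e+02] F [ 0.1  0.1 -1.4] gap 0.581 gf 31.6
  -> [0.24, 0.02, 14.6] [-0.01, 0.06, -0.09]
```

carry_out --targets '[[[0.2, 0, 0, 0, 0, 0, 4], [0.2, 0, 1, 0, 0, 0, 4], [0.2, 0, 2.5, 0, 0, 0, 4], [0.2, 0, 4, 0, 0, 0, 4], [0.2, 0, 5.5, 0, 0, 0, 4], [0.2, 0, 7, 0, 0, 0, 4], [0.2, 0, 8.5, 0, 0, 0, 4], [0.2, 0, 9.8, 0, 0, 0, 4], [0.2, 0, 10.6, 0, 0, 0, 4], [0.2, 0, 11, 0, 0, 0, 4], [0.2, 0, 11, 0, 0, 0, 4], [0.2, 0, 11, 0, 0, 0, 4]]]'

```text
t: 20.68
tcp_pos: [0.6152, 0.0447, 0.1181]
tool_rot: [1.0, 0.025, 0.0, 0.0]
force: [0.4, -0.0, -1.3]
finger_gap: 0.582
gripper_force: 31.6
```

```bash
python3 - <<'E'
from h import *
rows((.6142,.0446,.082,3))
E
```

```text
t 20.68 p [0.6152 0.0447 0.1181] yaw [ 2.92e+00 -2.00e-02  1.80e+02] F [ 0.4 -0.  -1.3] gap 0.582 gf 31.6
  -> [-0.1, 0.01, 3.61] [0.0, -0.02, -0.08]
```

carry_out --targets '[[[-0.1, 0, 0, 0, 0, 0, 4], [-0.1, 0, 0.2, 0, 0, 0, 4], [-0.1, 0, 0.4, 0, 0, 0, 4], [-0.1, 0, 0.6, 0, 0, 0, 4], [-0.1, 0, 0.75, 0, 0, 0, 4], [-0.1, 0, 0.9, 0, 0, 0, 4], [-0.1, 0, 1.05, 0, 0, 0, 4], [-0.1, 0, 1.2, 0, 0, 0, 4], [-0.1, 0, 1.2, 0, 0, 0, 4]]]'

```text
t: 21.43
tcp_pos: [0.6137, 0.0447, 0.1056]
tool_rot: [1.0, 0.025, -0.0, -0.0]
force: [-0.1, 0.4, -1.2]
finger_gap: 0.585
gripper_force: 31.6
```

carry_out --targets '[[[0, 0, 0.15, 0, 0, 0, 4], [0, 0, 0.3, 0, 0, 0, 4], [0, 0, 0.45, 0, 0, 0, 4], [0, 0, 0.6, 0, 0, 0, 4], [0, 0, 0.75, 0, 0, 0, 4], [0, 0, 0.9, 0, 0, 0, 4], [0, 0, 0.9, 0, 0, 0, 4]]]'

```text
t: 22.02
tcp_pos: [0.6137, 0.0447, 0.0966]
tool_rot: [1.0, 0.025, -0.0, -0.0]
force: [0.4, 0.5, -1.1]
finger_gap: 0.585
gripper_force: 31.6
```

Clean entry, with no contact force. Continuing to just above the floor.

carry_out --targets '[[[0, 0, 0.2, 0, 0, 0, 4], [0, 0, 0.4, 0, 0, 0, 4], [0, 0, 0.6, 0, 0, 0, 4], [0, 0, 0.8, 0, 0, 0, 4], [0, 0, 1.0, 0, 0, 0, 4], [0, 0, 1.15, 0, 0, 0, 4], [0, 0, 1.25, 0, 0, 0, 4], [0, 0, 1.33, 0, 0, 0, 4], [0, 0, 1.38, 0, 0, 0, 4], [0, 0, 1.38, 0, 0, 0, 4]]]'

```text
t: 22.85
tcp_pos: [0.6139, 0.0447, 0.0831]
tool_rot: [1.0, 0.025, -0.0, -0.0]
force: [-0.7, 0.4, -1.7]
finger_gap: 0.584
gripper_force: 31.6
```

carry_out --targets '[[[0, 0, 0.03, 0, 0, 0, 4], [0, 0, 0.06, 0, 0, 0, 4], [0, 0, 0.09, 0, 0, 0, 4], [0, 0, 0.12, 0, 0, 0, 4], [0, 0, 0.15, 0, 0, 0, 4], [0, 0, 0.15, 0, 0, 0, 4]]]'

```text
t: 23.35
tcp_pos: [0.614, 0.0447, 0.0821]
tool_rot: [1.0, 0.025, 0.0, 0.0]
force: [-0.6, -0.4, 1.6]
finger_gap: 0.582
gripper_force: 31.6
```

carry_out --targets '[[[0, 0, 0.03, 0, 0, 0, 4], [0, 0, 0.06, 0, 0, 0, 4], [0, 0, 0.06, 0, 0, 0, 4]]]'

```text
t: 23.6
tcp_pos: [0.6142, 0.0448, 0.0819]
tool_rot: [1.0, 0.025, 0.0, 0.0]
force: [-1.7, 0.7, 5.0]
finger_gap: 0.586
gripper_force: 29.5
```

Seated: 5 N at the expected floor height. Now release and retreat.

carry_out --targets '[[[0, 0, -0.04, 0, 0, 0, 4], [0, 0, -0.04, 0, 0, 0, 8.5], [0, 0, -0.04, 0, 0, 0, 8.5], [0, 0, -0.04, 0, 0, 0, 8.5], [0, 0, -0.04, 0, 0, 0, 8.5], [0, 0, -0.04, 0, 0, 0, 8.5], [0, 0, -0.04, 0, 0, 0, 8.5], [0, 0, -1, 0, 0, 0, 8.5], [0, 0, -3, 0, 0, 0, 8.5], [0, 0, -6.5, 0, 0, 0, 8.5], [0, 0, -10, 0, 0, 0, 8.5], [0, 0, -14, 0, 0, 0, 8.5]]]'

```text
t: 24.6
tcp_pos: [0.6129, 0.0447, 0.2221]
tool_rot: [1.0, 0.025, -0.001, -0.0]
force: [1.1, 1.1, 0.1]
finger_gap: 0.999
gripper_force: 0.0
```

carry_out --targets '[[[-3, 0, -2, 0, 0, 0, 8.5], [-7, 0, -3, 0, 0, 0, 8.5], [-11, 0, -3, 0, 0, 0, 8.5], [-15, 0, -3, 0, 0, 0, 8.5], [-15, 0, -3, 0, 0, 0, 8.5], [-15, 0, -3, 0, 0, 0, 8.5]]]'

```text
t: 25.1
tcp_pos: [0.4609, 0.0375, 0.2516]
tool_rot: [1.0, 0.025, -0.001, -0.0]
force: [2.0, -0.4, -0.8]
finger_gap: 0.996
gripper_force: 0.0
```

```bash
python3 - <<'E'
from h import *
rows()
for n in("scene","top"): cv2.imwrite(f"pics/{n}7.png",cams.snapshot(n)[:,:,::-1])
f=lambda a,k:cv2.convertScaleAbs(cv2.resize(a,None,fx=k,fy=k,interpolation=cv2.INTER_CUBIC),alpha=1.7)
a=cv2.imread("pics/scene7.png")[185:320,120:500]; b=cv2.imread("pics/top7.png")[170:280,120:500]
cv2.imwrite("pics/c7.png",np.vstack([f(a,2.1),f(b,2.1)]))
E
```

```text
t 25.10 p [0.4609 0.0375 0.2516] yaw [ 2.9000e+00  1.0000e-01 -1.7998e+02] F [ 2.  -0.4 -0.8] gap 0.996 gf 0.0
```

View pics/c7.png

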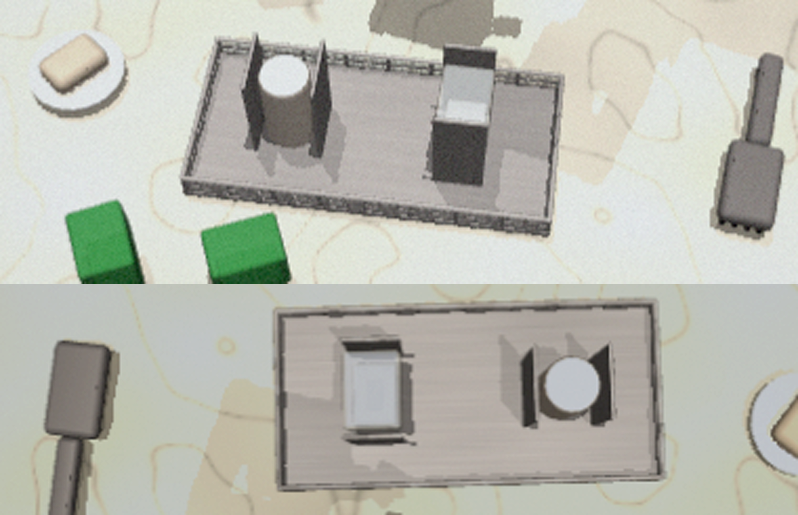

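The tumbler is upright in bay a at about (255,222) in the scene view. The bottle is upright and below the panel tops in bay b at about (342,225) in the scene view and (297,218) in the top view. The saucer and brush haven't moved, and the gripper is clear of everything.

```bash
python3 -c "
from station import sign_off
print(sign_off())"
```

```text
the job is handed in; nothing more can be done
None
```

The bottle and tumbler are swapped: the tumbler stands over bay a's spigot and the bottle over bay b's, both upright on the basket floor, and the job was handed in at about 25 s with the saucer, brush and green look-alikes untouched.

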